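# Unclamp the tote and hold it level

## Robot

A 7-joint arm with a two-finger parallel gripper is mounted at the origin on the work surface. World frame = base frame: x ahead of the robot, y to its left, z up, the work surface at z = 0. Lengths are in m, angles in rad, forces in N, time in s.
With the tool pointing down it reaches from about 0.35 to 0.9 m from the base axis. Payload 7.2 kg.
Tool frame: the origin (TCP) lies at the very end of the fingers, on their centre line; the grasp point (between the pads) lies 19 mm behind it; z points along the fingers, x is the direction in which the jaws open and shut, and the axes are right-handed (so a half turn about z gives the same grasp; the last joint's range is limited). The gripper opens to 85 mm and grips with 20 to 120 N. Pads are 22 mm wide; open, the fingers measure 114 mm over their backs; the gripper's body (76 mm by 85 mm) begins 54 mm behind the grasp point. The pads swing forward as they close: fully open they stand 13 mm farther back than shut.
Start: joints at [-1.322, 0.411, -0.013, 1.596, 0.006, 1.134, -0.082], TCP at [0.195, 0.594, 0.231] pointing down, gripper open.
Joint ranges: [-2.95, 2.95], [-0.29, 1.99], [-1.47, 1.44], [0.14, 2.54], [-1.03, 4.17], [0.13, 1.85], [-2.86, 2.86]. Speed limits (rad/s): [2.39, 2.39, 3.01, 3.01, 3.14, 3.14, 3.14].

## Interface

Orientations are given as [roll, pitch, yaw] about the fixed x, y, z axes, in that order (R = Rz(yaw) Ry(pitch) Rx(roll)).
In Python, from rig import arm, cams, close_job gives the robot as it stands.
- The arm moves only by the tool step_arm, never from a script. Its argument "increments" is one flat list of numbers, 5 for each row, row after row: the finger opening in cm, from 0 to 8.54, then the shift along the tool's x, y, z in cm, then the turn about the tool's z in units of 6 degrees (1.0 is 6 degrees). A call has 1 to 5 rows; each row shifts and turns the commanded pose from where the row before left it, along the tool's axes as they then stand; what a row does not reach is not made up. A row lasts 1/12 s, in which the tool goes at most 41.7 mm and 7.16 degrees, less where a joint would pass 70% of its speed; a pose out of reach is approached as far as the arm can. A call is refused whole if a number of a shift passes 4.17 or a number of a turn 1, either way. A call with a gripper value outside its range is refused whole. The fingers move at their own pace and stop on an object; the grip force is fixed at half the most. Time passes only in rows, so rows that do not move let the fingers close. It gives the time, the measured TCP pose, the force and the opening at its end, in the units of the state.
- arm.read_state(): the state, without advancing time (a new reading comes with each control period).
- cams.get_image(name): name is "scene" or "side" or "wrist"; returns the picture (400x640x3 uint8, blue, green, red); there is no depth.
- cams.camera_info(name): a dict with "fx", "fy", "cx", "cy" (pixels), "k1" (the pictures are not rectified: a ray, as slopes to the right and down, at radius r is drawn at 1 + k1 r^2 times it, then the intrinsics apply), "R" (3x3) and "t" (3): a world point X has camera coordinates R X + t. Camera axes: x right, y down, z forward; pixel columns grow to the right and rows downward; lengths in m; the calibration is good to about 2 mm. A picture is of the moment at which its call begins: read the wrist's pose just before it. camera_info takes no time and is no camera call; for the wrist camera it gives the pose at the moment of the call.
- close_job(): hands the job in, once; it reports no verdict.
Trained networks look in the newest picture that a camera, given by its name, has taken for a name from the list of things; names that differ only in an ending like _2 or _b are one class to them, and where a whole thing is asked for, a point or a joint stands for the part that bears it (a point fixed in the world has none). Each returns a list of dicts, best first, with "p" (0 to 1); they miss things now and then, are a little off and sometimes report something else, mostly with a low value. They report only what shows in the picture. A call takes as long as a camera call.
- cams.find_in(camera, label): "box" ([centre column, centre row, width, height] in pixels, round what is visible of it).
- cams.cut_out(camera, label): "pixels" (400x640 bool, what is visible of it) and "box" ([centre column, centre row, width, height] in pixels, round what is visible of it).
- cams.spot_point(camera, label): "centre" ([column, row] in pixels: a listed point, or the origin of a listed thing).
The state is a dict: "time": time; "joint_positions": joint angles; "qvel": joint speeds; "tau": joint torques, N m; "tcp_pos": TCP position; "orientation": TCP orientation; "contact_force": force on the tool from outside, world axes, zero at the start; "moment": the same for the moment, N m; "finger_gap": finger opening in m.
Only numpy, scipy, OpenCV 4.12 (cv2) and the standard library are available. Lean on these libraries where they do the work, as an engineer would, in place of code of your own. Each camera call takes 0.05 s, during which the arm holds its last target. There are 200 camera calls.

## Task

Crank the bench vise's handwheel anticlockwise (seen from the crank-handle side) to open the jaw until its brass pointer lines up with the yellow marker tab, then take the wooden tote by its bar handle and lift it straight up about 10 cm from its seat, clear of the jaws. Keep the tote level all the way so the two blocks stay in it, leave the other things on the bench alone, and finish while still holding the tote up, steady and level: do not put it down or let go.

Things in the scene. Friction and masses are not known exactly. Their poses are not given: they have to be found in the camera images.
- vise: Green bench-top vise fixed to the bench. Origin: centre of its underside; x along the jaws, y along the screw, z up. Bed 260 (x) x 235 (y) mm, top 50 mm high. Fixed wooden jaw at +y (inner face y=+66 mm), moving jaw at -y (inner face y=-66.5 mm when shut, carries the handwheel and pointer); jaws 210 mm long, tops 110 mm above the bench.
- jaw_lip (a point): Middle of the steel lip on the moving jaw. It reaches 10 mm over the tote's base board, so the tote cannot be lifted until the jaw has opened about 11 mm.
- wheel_hub (a point): Centre of the dark steel handwheel, in its mid-plane, behind the moving jaw at the vise's -y end: vise frame x=0, y=-141.5 mm when shut (it travels with the jaw), z=90 mm. Wheel axis along the vise's y; rim 124 mm over all, 14 mm thick.
- wheel (a joint): Handwheel angle in rad, 0 shut to 14.6 open, starts at 0 to 1.2; grows anticlockwise seen looking along the vise's +y. Each rad moves jaw, wheel and pointer 1.91 mm to vise -y. Crank handle axis in the vise frame: x = 45 mm cos(0.6+angle), z = 90 mm + 45 mm sin(0.6+angle). Needs about 3 N at the crank and stays where it is left.
- crank_grip (a point): Point on the axis of the red crank handle, 50 mm out (-y) from the wheel's mid-plane: pinch it here from above, fingers either side along the vise's x. Round sleeve 20 mm thick, along the vise's y, 11 to 73 mm out from the wheel's mid-plane; it spins freely on its pin, so the gripper can keep its orientation round the whole circle.
- pointer_tip (a point): Tip of the brass pointer (4 mm wide) at the moving jaw's +x end, just above the bed; moves with the jaw.
- mark: Yellow marker tab, 10 x 5 x 14 mm, standing on the vise bed beside the pointer's path; origin at the centre of its underside, axes parallel to the vise's. The pointer is lined up when its tip has the same vise y as the tab. The tab lies 16 to 24 mm of jaw travel from shut.
- tote: Wooden carrying tote sitting on the vise bed between the jaws. Origin: centre of its underside; x along its length, parallel to the jaws; z up. Base board 200 x 130 x 8 mm, walls 190 x 100 mm up to 48 mm, one cross divider in the middle. A bar handle runs along x between two uprights, 170 mm long, 20 mm wide (y), 22 mm high, its top 123 mm above the underside. About 0.4 kg empty.
- tote_handle (a point): Centre of the tote's bar handle, 112 mm above the tote's underside; axes as the tote. Grip the bar from above with the fingers either side along the tote's y, nearer the end with the steel block: the loaded tote balances about 15 mm from the middle.
- steel_block: Steel set-up block 45 x 30 x 25 mm, about 0.27 kg, loose in one of the tote's two compartments. Origin: centre of its underside.
- cork_block: Cork sanding block 60 x 40 x 28 mm, about 0.04 kg, loose in the other compartment. Origin: centre of its underside.
- plane: Bystander: hand plane, 200 x 55 mm, 120 mm high. Origin: centre of its underside.
- mallet: Bystander: wooden mallet lying on the bench, head 75 x 130 x 60 mm, handle 200 mm. Origin: on the bench under the middle.
- glue: Bystander: glue bottle, 64 mm thick, 170 mm high. Origin: centre of its underside.
- try_square: Bystander: try square lying flat, 160 x 100 mm. Origin: under the middle of its wooden stock.
- tin: Bystander: blue tin cup, 70 mm wide, 80 mm high. Origin: centre of its underside.

How it is judged:
On the way, in this order (a step that is already met when the one before it is completed fails the run):
1. the pointer is lined up with the yellow tab, the wheel at rest and the tote still seated (y of pointer_tip in the frame of mark between -0.003 and 0.003 m and velocity of joint wheel between -0.3 and 0.3 rad/s and z of tote in the frame of vise below 0.06 m), for 0.3 s.
2. the tote is lifted clear and level (z of tote in the frame of vise above 0.125 m and angle between tote's own z axis and vertical below 0.12 rad and contact force between tote and the fingers above 2 N and contact force between tote and vise below 0.1 N), for 0.3 s.
At the end, for the whole second after the job is handed in: The fingers hold the tote with its underside at least 75 mm above the vise bed, level within 0.12 rad and still (under 30 mm/s), touching no part of the vise; both blocks lie in it; the pointer is still within 3 mm of the yellow tab (all of step 2 and y of pointer_tip in the frame of mark between -0.003 and 0.003 m and z of steel_block in the frame of tote between 0 and 0.03 m and distance between each of steel_block, cork_block and tote below 0.1 m and z of cork_block in the frame of tote between 0 and 0.03 m and linear speed of tote below 0.03 m/s and angular speed of tote below 0.2 rad/s); the arm keeps its last pose, push and grip.
It fails at once if the tote is tipped by more than 0.3 rad (angle between tote's own z axis and vertical above 0.3 rad).
It fails at once if a block leaves the tote (distance between any of steel_block, cork_block and tote above 0.13 m).
It fails at once if a bystander is shifted by more than 30 mm (distance of any of plane, mallet, glue, try_square, tin from where it was at the start of the episode above 0.03 m).
It also fails if it takes over 58 s, if anything falls off the work surface, if the arm or the gripper's body presses on something with over 40 N, if the wrist force passes 120 N, or if a joint passes its speed limit or range.

## Working session

There is one attempt and no reset: what is moved stays moved. The work goes in short steps, Python scripts to look and compute and a tool call to move; the robot and the scene stay as the last step left them, time stands still between calls to the robot, and variables do not carry over. Pictures are saved under pics/ and viewed, about 8 in all and at most 12, crops included, and the job is handed in when it is done.

Besides the shell and the picture viewer there is one more tool, called after "Call:" in YAML: its name, and indented under it one key for each argument. step_arm: Moves the arm, as the interface text tells. Its arguments: {"type":"object","properties":{"increments":{"type":"array"}},"required":["increments"]}

```bash
mkdir -p pics; ls; python3 - <<'E'
from rig import arm,cams
import cv2,numpy as np
s=arm.read_state();print({k:np.round(v,3).tolist() for k,v in s.items()})
for c in ("scene","side"):
    im=cams.get_image(c);cv2.imwrite(f"pics/{c}0.png",im)
    i=cams.camera_info(c);print(c,{k:np.round(v,3).tolist() for k,v in i.items()})
    for l in ("vise","mark","tote","tote_handle","wheel_hub","crank_grip","pointer_tip","jaw_lip","steel_block","cork_block"):
        r=cams.spot_point(c,l)
        print(l,[(np.round(q["centre"],1).tolist(),round(q["p"],2)) for q in r[:2]])
E
```

```text
pics
{'time': 0.0, 'joint_positions': [-1.322, 0.412, -0.013, 1.597, 0.006, 1.134, -0.082], 'qvel': [-0.0, -0.002, 0.001, -0.002, -0.001, -0.001, 0.001], 'tau': [0.001, -60.064, 0.682, -29.94, 0.014, 0.011, 0.0], 'tcp_pos': [0.195, 0.593, 0.23], 'orientation': [3.141, 0.002, 1.254], 'contact_force': [-0.498, 0.034, 0.876], 'moment': [-0.036, -0.011, 0.01], 'finger_gap': 0.085}
scene {'fx': 425.83, 'fy': 425.83, 'cx': 310.264, 'cy': 198.322, 'k1': -0.03, 'R': [[0.752, 0.659, 0.013], [0.399, -0.439, -0.805], [-0.525, 0.61, -0.594]], 't': [-0.419, -0.103, 1.454]}
vise [([350.7, 211.2], 0.61)]
mark [([374.8, 233.4], 0.61)]
tote [([343.0, 198.3], 0.9), ([332.7, 189.9], 0.49)]
tote_handle [([344.8, 164.3], 0.66)]
wheel_hub [([328.4, 216.6], 0.84)]
crank_grip [([329.0, 221.8], 0.61)]
pointer_tip [([376.3, 226.0], 0.83), ([342.2, 166.6], 0.65)]
jaw_lip [([339.4, 204.8], 0.57)]
steel_block [([330.2, 187.2], 0.72), ([346.9, 165.2], 0.64)]
cork_block [([357.2, 201.1], 0.56), ([413.7, 180.0], 0.44)]
side {'fx': 384.808, 'fy': 384.808, 'cx': 318.188, 'cy': 195.938, 'k1': -0.04, 'R': [[0.782, -0.623, 0.007], [-0.463, -0.589, -0.662], [0.416, 0.515, -0.75]], 't': [-0.438, 0.336, 0.911]}
vise [([282.5, 190.1], 0.64), ([289.9, 168.9], 0.46)]
mark [([277.4, 152.7], 0.64), ([268.0, 188.6], 0.22)]
tote [([280.3, 177.3], 0.57)]
tote_handle [([274.3, 157.1], 0.96)]
wheel_hub [([314.6, 190.7], 0.6), ([440.2, 288.8], 0.23)]
crank_grip [([343.3, 185.6], 0.9), ([208.9, 178.3], 0.68)]
pointer_tip [([327.1, 169.3], 0.84), ([297.0, 182.8], 0.5)]
jaw_lip [([295.8, 186.8], 0.86)]
steel_block []
cork_block [([287.4, 169.5], 0.65)]
```

View pics/scene0.png

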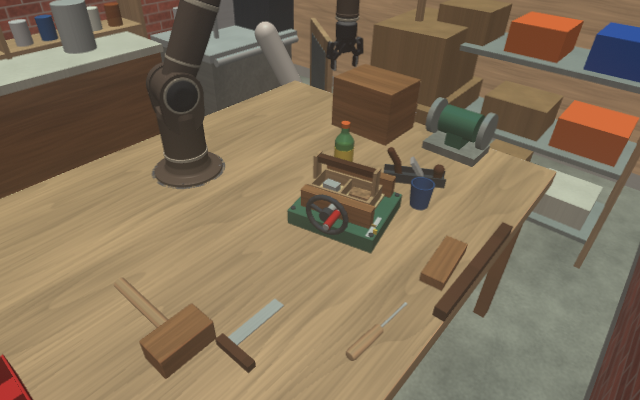

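View pics/side0.png

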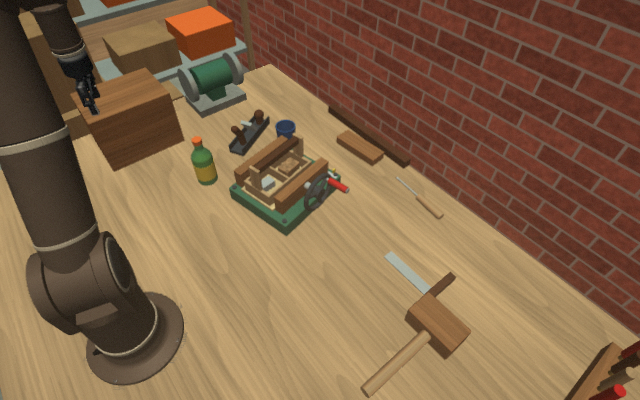

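```bash
cat > h.py <<'E'
from rig import arm,cams
import cv2,numpy as np
def ray(info,px):
    d=np.array([(px[0]-info["cx"])/info["fx"],(px[1]-info["cy"])/info["fy"]]);u=d.copy()
    for _ in range(10): u=d/(1+info["k1"]*(u@u))
    R=np.array(info["R"]);t=np.array(info["t"])
    v=R.T@np.array([u[0],u[1],1]);return -R.T@t,v/np.linalg.norm(v)
def tri(rs):
    A=0;b=0
    for o,d in rs:
        P=np.eye(3)-np.outer(d,d);A=A+P;b=b+P@o
    X=np.linalg.solve(A,b);return X,max(np.linalg.norm((np.eye(3)-np.outer(d,d))@(X-o)) for o,d in rs)
def atz(r,z): o,d=r;return o+d*(z-o[2])/d[2]
def proj(info,X):
    c=np.array(info["R"])@np.asarray(X)+np.array(info["t"]);u=c[:2]/c[2];u=u*(1+info["k1"]*(u@u))
    return np.array([info["cx"]+info["fx"]*u[0],info["cy"]+info["fy"]*u[1]])
E
python3 - <<'E'
from h import *
a,b=cams.camera_info("scene"),cams.camera_info("side")
for n,p,q in [("vise",(350.7,211.2),(282.5,190.1)),("tote",(343,198.3),(280.3,177.3)),("handle",(344.8,164.3),(274.3,157.1)),("hub",(328.4,216.6),(314.6,190.7)),("crank",(329,221.8),(343.3,185.6)),("lip",(339.4,204.8),(295.8,186.8)),("mark",(374.8,233.4),(277.4,152.7))]:
    X,e=tri([ray(a,p),ray(b,q)]);print(n,X.round(3),e.round(4))
E
```

```text
vise [ 0.555  0.182 -0.006] 0.0056
tote [0.544 0.164 0.058] 0.0064
handle [0.531 0.17  0.157] 0.003
hub [0.583 0.045 0.079] 0.0029
crank [ 0.633 -0.019  0.125] 0.0002
lip [0.562 0.114 0.061] 0.0044
mark [ 0.627  0.27  -0.032] 0.0626
```

The scene picture shows the vise at about (345,205). The wheel and red crank face the camera at (330,215), the yellow tab is near (374,231), and the glue bottle is behind the tote. In the side view the crank sticks out at (340,185) and the steel block is in the -x compartment at (268,183).

```bash
cat >> h.py <<'E'
from scipy.optimize import least_squares
def pts(a):
    j=-.00191*a
    return dict(vise=(0,0,0),tote=(0,0,.05),tote_handle=(0,0,.162),wheel_hub=(0,-.1415+j,.09),
      crank_grip=(.045*np.cos(.6+a),-.1915+j,.09+.045*np.sin(.6+a)))
def w(p,v): c,s=np.cos(p[2]),np.sin(p[2]);return np.array([p[0]+c*v[0]-s*v[1],p[1]+s*v[0]+c*v[1],v[2]])
def fit(obs,x0):
    def f(p): return np.concatenate([proj(i,w(p,pts(p[3])[n]))-px for i,n,px in obs])
    return least_squares(f,x0,loss="soft_l1",f_scale=2),f
E
python3 - <<'E'
from h import *
a,b=cams.camera_info("scene"),cams.camera_info("side")
obs=[(a,"vise",(350.7,211.2)),(b,"vise",(282.5,190.1)),(a,"tote",(343,198.3)),(b,"tote",(280.3,177.3)),(a,"tote_handle",(344.8,164.3)),(b,"tote_handle",(274.3,157.1)),(a,"wheel_hub",(328.4,216.6)),(b,"wheel_hub",(314.6,190.7)),(a,"crank_grip",(329,221.8)),(b,"crank_grip",(343.3,185.6))]
r,f=fit(obs,[.545,.168,.3,.3]);print(r.x.round(4));print(r.fun.reshape(-1,2).round(1).tolist())
p=r.x
for n,v in pts(p[3]).items(): print(n,w(p,v).round(3))
for y in (-.0665,): 
  o,d=ray(a,(374.8,233.4)); X=atz((o,d),.05); c,s=np.cos(p[2]),np.sin(p[2]);e=X[:2]-p[:2];print("mark vise",c*e[0]+s*e[1],-s*e[0]+c*e[1])
# wrist cam offset
i=cams.camera_info("wrist");s=arm.read_state()
from scipy.spatial.transform import Rotation as Ro
T=Ro.from_euler("xyz",s["orientation"]).as_matrix();R=np.array(i["R"]);print("camoff tool",T.T@(-R.T@i["t"]-s["tcp_pos"]),"\n",(T.T@R.T).round(2),i["fx"])
E
```

```text
[0.5427 0.1677 0.282  0.0486]
[[-7.1, 0.4], [-1.3, 1.4], [1.6, -0.2], [-0.2, 3.3], [2.3, 1.1], [3.2, -3.5], [-2.6, -2.0], [3.0, 1.1], [2.5, -0.5], [-3.7, -0.3]]
vise [0.543 0.168 0.   ]
tote [0.543 0.168 0.05 ]
tote_handle [0.543 0.168 0.162]
wheel_hub [0.582 0.032 0.09 ]
crank_grip [ 0.63  -0.006  0.117]
mark vise 0.12857543336761176 -0.11120808272379666
camoff tool [-0.00031101 -0.07844004 -0.14338363] 
 [[ 1.    0.   -0.  ]
 [-0.    0.95  0.3 ]
 [ 0.   -0.3   0.95]] 320.3219122739644
```

```bash
cat >> h.py <<'E'
def plan(target,yaw,n,gap):
    """rows from the current pose to a world target, tool pointing down"""
    s=arm.read_state();y=s["orientation"][2];d=(np.array(target)-s["tcp_pos"])/n
    dy=(yaw-y+np.pi)%(2*np.pi)-np.pi
    for k in range(n):
        a=y+dy*k/n;c,q=np.cos(a),np.sin(a)
        print([gap,round(100*(c*d[0]+q*d[1]),2),round(100*(q*d[0]-c*d[1]),2),round(-100*d[2],2),round(-np.degrees(dy)/n/6,2)])
E
python3 -c "
from h import *
plan([.6355,.028,.25],.282,20,8.5)"
```

```text
[8.5, np.float64(-2.0), np.float64(2.98), np.float64(-0.09), np.float64(0.46)]
[8.5, np.float64(-1.86), np.float64(3.07), np.float64(-0.09), np.float64(0.46)]
[8.5, np.float64(-1.7), np.float64(3.16), np.float64(-0.09), np.float64(0.46)]
[8.5, np.float64(-1.55), np.float64(3.23), np.float64(-0.09), np.float64(0.46)]
[8.5, np.float64(-1.39), np.float64(3.31), np.float64(-0.09), np.float64(0.46)]
[8.5, np.float64(-1.23), np.float64(3.37), np.float64(-0.09), np.float64(0.46)]
[8.5, np.float64(-1.06), np.float64(3.43), np.float64(-0.09), np.float64(0.46)]
[8.5, np.float64(-0.89), np.float64(3.47), np.float64(-0.09), np.float64(0.46)]
[8.5, np.float64(-0.72), np.float64(3.51), np.float64(-0.09), np.float64(0.46)]
[8.5, np.float64(-0.55), np.float64(3.54), np.float64(-0.09), np.float64(0.46)]
[8.5, np.float64(-0.38), np.float64(3.57), np.float64(-0.09), np.float64(0.46)]
[8.5, np.float64(-0.21), np.float64(3.58), np.float64(-0.09), np.float64(0.46)]
[8.5, np.float64(-0.03), np.float64(3.59), np.float64(-0.09), np.float64(0.46)]
[8.5, np.float64(0.14), np.float64(3.58), np.float64(-0.09), np.float64(0.46)]
[8.5, np.float64(0.32), np.float64(3.57), np.float64(-0.09), np.float64(0.46)]
[8.5, np.float64(0.49), np.float64(3.55), np.float64(-0.09), np.float64(0.46)]
[8.5, np.float64(0.66), np.float64(3.53), np.float64(-0.09), np.float64(0.46)]
[8.5, np.float64(0.83), np.float64(3.49), np.float64(-0.09), np.float64(0.46)]
[8.5, np.float64(1.0), np.float64(3.44), np.float64(-0.09), np.float64(0.46)]
[8.5, np.float64(1.17), np.float64(3.39), np.float64(-0.09), np.float64(0.46)]
```

Call:
step_arm:
  increments: [8.5, -2.0, 3.0, -0.4, 0.46, 8.5, -1.86, 3.07, -0.4, 0.46, 8.5, -1.7, 3.16, -0.4, 0.46, 8.5, -1.55, 3.23, -0.4, 0.46, 8.5, -1.4, 3.3, -0.3, 0.46]

```text
time: 1.52
tcp_pos: [0.306, 0.4511, 0.2508]
orientation: [-3.141, -0.001, 1.011]
contact_force: [0.4, 0.7, 0.2]
finger_gap: 0.085
```

Call:
step_arm:
  increments: [8.5, -1.23, 3.37, 0, 0.46, 8.5, -1.06, 3.43, 0, 0.46, 8.5, -0.9, 3.47, 0, 0.46, 8.5, -0.72, 3.5, 0, 0.46, 8.5, -0.55, 3.54, 0, 0.46]

```text
time: 1.93
tcp_pos: [0.4165, 0.3099, 0.2506]
orientation: [-3.141, -0.001, 0.77]
contact_force: [1.0, 0.9, -0.2]
finger_gap: 0.0846
```

Call:
step_arm:
  increments: [8.5, -0.38, 3.57, 0, 0.46, 8.5, -0.2, 3.58, 0, 0.46, 8.5, 0, 3.6, 0, 0.46, 8.5, 0.14, 3.58, 0, 0.46, 8.5, 0.3, 3.57, 0, 0.46]

```text
time: 2.35
tcp_pos: [0.5277, 0.1691, 0.2506]
orientation: [-3.141, -0.001, 0.529]
contact_force: [0.5, 0.8, -0.0]
finger_gap: 0.0845
```

Call:
step_arm:
  increments: [8.5, 0.5, 3.55, 0, 0.46, 8.5, 0.66, 3.5, 0, 0.46, 8.5, 0.83, 3.5, 0, 0.46, 8.5, 1.0, 3.4, 0, 0.46, 8.5, 1.2, 3.4, 0, 0.46]

```text
time: 2.77
tcp_pos: [0.6391, 0.0292, 0.2504]
orientation: [-3.141, -0.0, 0.289]
contact_force: [1.4, -0.1, 0.2]
finger_gap: 0.085
```

```bash
python3 - <<'E'
from h import *
s=arm.read_state();print(s["time"],s["tcp_pos"],s["orientation"],np.abs(s["qvel"]).max())
i=cams.camera_info("wrist");im=cams.get_image("wrist");cv2.imwrite("pics/w1.png",im)
np.save("w1.npy",i,allow_pickle=True)
for l in ("wheel_hub","crank_grip","pointer_tip","mark","tote_handle","jaw_lip","steel_block"):
    print(l,[(np.round(q["centre"],1).tolist(),round(q["p"],2)) for q in cams.spot_point("wrist",l)[:2]])
p=[.543,.168,.282,.3]
for n,v in pts(.3).items(): print(n,proj(i,w(p,v)).round())
E
```

```text
2.7667 [0.63910097 0.02919824 0.25040118] [-3.14142090e+00 -3.40998753e-04  2.88710250e-01] 0.6488882362143709
wheel_hub [([262.0, 167.9], 0.59)]
crank_grip [([296.1, 225.9], 0.6)]
pointer_tip [([388.4, 109.0], 0.88)]
mark [([389.7, 130.1], 0.38)]
tote_handle [([295.1, 227.0], 0.2)]
jaw_lip [([270.6, 79.3], 0.79)]
steel_block [([271.6, 80.6], 0.49)]
vise [275.  21.]
tote [268.   9.]
tote_handle [239. -39.]
wheel_hub [267. 164.]
crank_grip [294. 226.]
```

View pics/w1.png

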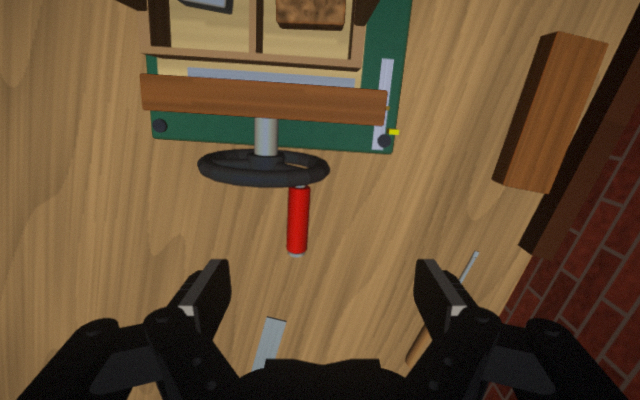

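The wrist picture shows the red sleeve from (299,187) to (297,252), the hub at (265,168), the moving jaw across (141..387, 100) and the yellow tab at (394,132). The jaw is tilted about 4° in the image, so the vise yaw is smaller than I fitted.

```bash
python3 - <<'E'
from h import *
import h
a,b=cams.camera_info("scene"),cams.camera_info("side");c=np.load("w1.npy",allow_pickle=True).item()
base=h.pts
h.pts=lambda t:{**base(t),"cl":(-.13,-.1175,.05),"cr":(.13,-.1175,.05),"je":(.045*np.cos(.6+t),-.1415-.073-.00191*t,.09+.045*np.sin(.6+t))}
obs=[(a,"tote",(343,198.3)),(b,"tote",(280.3,177.3)),(a,"tote_handle",(344.8,164.3)),(b,"tote_handle",(274.3,157.1)),(a,"wheel_hub",(328.4,216.6)),(b,"wheel_hub",(314.6,190.7)),(b,"crank_grip",(343.3,185.6)),
(c,"cl",(152,138)),(c,"cr",(395,153)),(c,"wheel_hub",(264,168)),(c,"crank_grip",(297,227)),(c,"je",(297,254))]
r,f=fit(obs,[.545,.168,.23,.3]);p=r.x;print(p.round(4));print(r.fun.reshape(-1,2).round(1).tolist())
h.P=p;np.save("p.npy",p)
for n,v in h.pts(p[3]).items(): print(n,w(p,v).round(3))
for nm,px,z in (("mark",(393,133),.05),("marktop",(394,131),.064),("ptr",(388.4,109),.055)):
  X=atz(ray(c,px),z);k,s=np.cos(p[2]),np.sin(p[2]);e=X[:2]-p[:2];print(nm,(k*e[0]+s*e[1]).round(4),(-s*e[0]+k*e[1]).round(4))
g=w(p,(.045*np.cos(.6+p[3]),-.1415-.058-.00191*p[3],.09+.045*np.sin(.6+p[3])));print("grip",g)
im=cv2.imread("pics/w1.png")[40:165,130:430];cv2.imwrite("pics/w1c.png",cv2.resize(im[:,200:],None,fx=5,fy=4.8,interpolation=cv2.INTER_CUBIC))
plan([*g[:2],.19],p[2],4,8.5)
E
```

```text
[0.5439 0.1631 0.2771 0.189 ]
[[1.0, 0.6], [1.0, 4.0], [1.6, 1.9], [4.5, -2.9], [-3.7, -1.0], [4.3, 2.0], [-3.1, 0.5], [-1.9, -0.6], [-1.3, -13.1], [2.1, 0.8], [0.1, 2.9], [0.4, -1.4]]
vise [0.544 0.163 0.   ]
tote [0.544 0.163 0.05 ]
tote_handle [0.544 0.163 0.162]
wheel_hub [0.583 0.027 0.09 ]
crank_grip [ 0.627 -0.013  0.122]
cl [0.451 0.015 0.05 ]
cr [0.701 0.086 0.05 ]
je [ 0.633 -0.035  0.122]
mark 0.1287 -0.1103
marktop 0.1265 -0.1069
ptr 0.1211 -0.0857
grip [ 0.62905074 -0.02045206  0.1219331 ]
[8.5, np.float64(-0.59), np.float64(1.2), np.float64(1.51), np.float64(0.04)]
[8.5, np.float64(-0.58), np.float64(1.2), np.float64(1.51), np.float64(0.04)]
[8.5, np.float64(-0.58), np.float64(1.2), np.float64(1.51), np.float64(0.04)]
[8.5, np.float64(-0.57), np.float64(1.21), np.float64(1.51), np.float64(0.04)]
```

View pics/w1c.png

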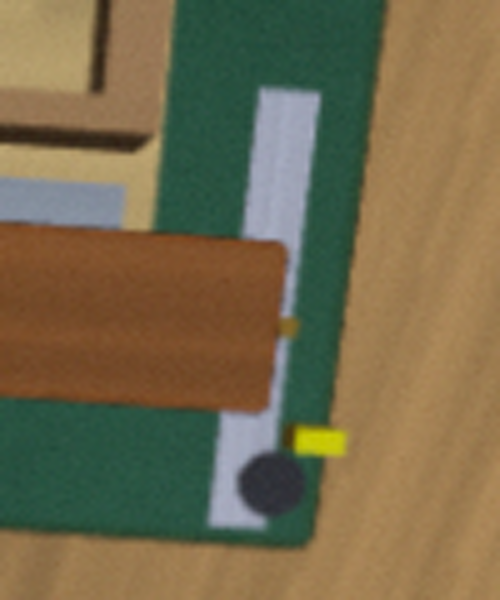

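Crop: the pointer tip is at full-picture (389.6,108) and the tab top is centred at (394,132). The bed corner was rejected by the robust fit, so I'll refit with a plain loss and jaw corners added.

```bash
cat >> h.py <<'E'
_b=pts
def pts(t): j=-.00191*t;return {**_b(t),"cl":(-.13,-.1175,.05),"cr":(.13,-.1175,.05),"jl":(-.105,-.0665+j,.11),"jr":(.105,-.0665+j,.11),"je":(.045*np.cos(.6+t),-.1415-.073+j,.09+.045*np.sin(.6+t))}
E
python3 - <<'E'
from h import *
a,b=cams.camera_info("scene"),cams.camera_info("side");c=np.load("w1.npy",allow_pickle=True).item()
obs=[(a,"tote",(343,198.3)),(b,"tote",(280.3,177.3)),(a,"tote_handle",(344.8,164.3)),(b,"tote_handle",(274.3,157.1)),(a,"wheel_hub",(328.4,216.6)),(b,"wheel_hub",(314.6,190.7)),(b,"crank_grip",(343.3,185.6)),
(c,"cl",(152,138)),(c,"cr",(395,153)),(c,"wheel_hub",(264,168)),(c,"crank_grip",(297,227)),(c,"je",(297,254)),(c,"jl",(141,75)),(c,"jr",(388,91))]
for o in (obs,obs[7:]):
  f=lambda p:np.concatenate([proj(i,w(p,pts(p[3])[n]))-px for i,n,px in o])
  r=least_squares(f,[.545,.168,.22,.3]);p=r.x;print(p.round(4));print(r.fun.reshape(-1,2).round(1).tolist())
np.save("p.npy",p)
X=lambda px,z:np.array([[np.cos(p[2]),np.sin(p[2])],[-np.sin(p[2]),np.cos(p[2])]])@(atz(ray(c,px),z)[:2]-p[:2])
print("marktop",X((394,132.1),.064),"ptr",X((389.6,108.1),.054))
g=w(p,(.045*np.cos(.6+p[3]),-.1415-.058-.00191*p[3],.09+.045*np.sin(.6+p[3])));print("grip",g,"handle",w(p,(-.015,0,.162)))
plan([*g[:2],.19],p[2],4,8.5)
E
```

```text
[0.5502 0.1647 0.2314 0.0904]
[[3.0, 1.3], [2.4, 2.8], [3.8, 2.5], [6.0, -4.1], [-3.6, -1.0], [4.3, 2.0], [-2.6, 1.3], [-1.6, -6.1], [-0.9, -7.4], [2.1, 0.6], [1.1, 3.0], [0.3, -1.7], [-3.0, 4.1], [-0.6, 2.4]]
[0.5516 0.1646 0.2232 0.0787]
[[-1.2, -6.8], [-0.7, -6.0], [2.3, 1.0], [1.2, 3.4], [0.2, -1.3], [-2.1, 3.5], [0.2, 3.9]]
marktop [ 0.12437224 -0.10079697] ptr [ 0.11898343 -0.0779015 ]
grip [ 0.62995316 -0.02231354  0.1182508 ] handle [0.53697216 0.16130971 0.162     ]
[8.5, np.float64(-0.58), np.float64(1.25), np.float64(1.51), np.float64(0.17)]
[8.5, np.float64(-0.56), np.float64(1.26), np.float64(1.51), np.float64(0.17)]
[8.5, np.float64(-0.54), np.float64(1.27), np.float64(1.51), np.float64(0.17)]
[8.5, np.float64(-0.51), np.float64(1.28), np.float64(1.51), np.float64(0.17)]
```

Call:
step_arm:
  increments: [8.5, -0.58, 1.25, 1.5, 0.17, 8.5, -0.56, 1.26, 1.5, 0.17, 8.5, -0.54, 1.27, 1.5, 0.17, 8.5, -0.51, 1.28, 1.5, 0.17, 8.5, 0, 0, 0, 0]

```text
time: 3.58
tcp_pos: [0.6279, -0.0261, 0.1879]
orientation: [3.141, 0.004, 0.217]
contact_force: [-0.5, -0.6, -0.5]
finger_gap: 0.0849
```

```bash
python3 - <<'E'
from h import *
c=cams.camera_info("wrist");s=arm.read_state();print(s["tcp_pos"],s["orientation"],abs(s["qvel"]).max())
im=cams.get_image("wrist");cv2.imwrite("pics/w2.png",im)
m=cams.cut_out("wrist","crank_grip")
for q in m[:1]: print(q["p"],q["box"])
print(cams.spot_point("wrist","crank_grip")[:1],cams.spot_point("wrist","wheel_hub")[:1])
hsv=cv2.cvtColor(im,cv2.COLOR_BGR2HSV);r=((hsv[...,0]<8)|(hsv[...,0]>172))&(hsv[...,1]>200)&(hsv[...,2]>90);r[:,:200]=0;r[:,450:]=0
ys,xs=np.nonzero(r);print(xs.min(),xs.max(),ys.min(),ys.max())
for y in range(ys.min(),ys.max()+1,8): v=xs[ys==y];print(y,v.min(),v.max())
p=np.load("p.npy");g=w(p,pts(p[3])["crank_grip"]);print(g,proj(c,g),proj(c,w(p,pts(p[3])["je"])),proj(c,w(p,pts(p[3])["wheel_hub"])))
E
```

```text
[ 0.62791864 -0.02605091  0.18794805] [3.14123206 0.00440474 0.21683689] 0.05627133136797654
0.56 [275.6, 169.0, 174.6, 133.8]
[{'centre': [326.3, 191.7], 'p': 0.85}] [{'centre': [277.6, 116.3], 'p': 0.74}]
312 340 138 228
138 314 340
146 312 340
154 312 340
162 312 340
170 313 340
178 313 340
186 313 339
194 313 339
202 313 339
210 313 339
218 313 339
226 316 337
[ 0.62818226 -0.01451201  0.1182508 ] [327.64775729 199.03615289] [327.66543483 229.58243422] [279.48438693 122.90672055]
```

Call:
step_arm:
  increments: [8.5, -0.1, -0.3, 3, 0, 8.5, 0, 0, 3, 0, 8.5, 0, 0, 2.8, 0, 8.5, 0, 0, 0, 0, 0, 0, 0, 0, 0]

```text
time: 4.2
tcp_pos: [0.6285, -0.0201, 0.1023]
orientation: [-3.141, 0.002, 0.221]
contact_force: [0.8, 0.3, 1.2]
finger_gap: 0.075
```

Call:
step_arm:
  increments: [0, 0, 0, 0, 0, 0, 0, 0, 0, 0, 0, 0, 0, 0, 0, 0, 0, 0, 0, 0, 0, 0, 0, 0, 0]

```text
time: 4.62
tcp_pos: [0.6296, -0.0213, 0.1036]
orientation: [3.141, -0.003, 0.219]
contact_force: [0.2, -0.4, 3.3]
finger_gap: 0.018
```

Call:
step_arm:
  increments: [0, 0, 0, 0, 0, 0, 0, 0, 0, 0, 0, 0, 0, 0, 0]

```text
time: 4.87
tcp_pos: [0.6298, -0.0212, 0.1032]
orientation: [3.141, -0.003, 0.219]
contact_force: [2.0, 0.7, 4.8]
finger_gap: 0.0181
```

```bash
cat >> h.py <<'E'
def crank(th0,d,n):
    for k in range(0,n,5):
        print([v for q in range(k,min(n,k+5)) for v in (0,round(float(4.5*(np.cos(th0+d*(q+1))-np.cos(th0+d*q))),2),round(.191*d,3),round(float(-4.5*(np.sin(th0+d*(q+1))-np.sin(th0+d*q))),2),0)])
def vf(X,p): e=np.array(X[:2])-p[:2];c,s=np.cos(p[2]),np.sin(p[2]);return np.array([c*e[0]+s*e[1],-s*e[0]+c*e[1],X[2]])
E
python3 - <<'E'
from h import *
p=np.load("p.npy");v=vf(arm.read_state()["tcp_pos"],p);print(v);th=np.arctan2(v[2]+.019-.09,v[0]);print(th,np.hypot(v[2]+.019-.09,v[0]))
crank(.75,.4,15)
E
```

```text
[ 0.03512475 -0.19854848  0.10319844]
0.7419588369992944 0.047649630407785
[0, -1.45, 0.076, -1.04, 0, 0, -1.74, 0.076, -0.39, 0, 0, -1.76, 0.076, 0.32, 0, 0, -1.5, 0.076, 0.98, 0, 0, -1.0, 0.076, 1.48, 0]
[0, -0.34, 0.076, 1.76, 0, 0, 0.37, 0.076, 1.75, 0, 0, 1.02, 0.076, 1.47, 0, 0, 1.51, 0.076, 0.95, 0, 0, 1.76, 0.076, 0.29, 0]
[0, 1.74, 0.076, -0.42, 0, 0, 1.44, 0.076, -1.06, 0, 0, 0.91, 0.076, -1.54, 0, 0, 0.24, 0.076, -1.77, 0, 0, -0.47, 0.076, -1.72, 0]
```

Call:
step_arm:
  increments: [0, -1.45, 0.08, -1.04, 0, 0, -1.74, 0.08, -0.39, 0, 0, -1.76, 0.08, 0.32, 0, 0, -1.5, 0.08, 0.98, 0, 0, -1.0, 0.07, 1.48, 0]

```text
time: 5.28
tcp_pos: [0.5551, -0.0421, 0.091]
orientation: [-3.14, -0.0, 0.219]
contact_force: [2.5, 0.4, 2.8]
finger_gap: 0.0183
```

```bash
python3 - <<'E'
from h import *
p=np.load("p.npy");s=arm.read_state();v=vf(s["tcp_pos"],p);print(v,s["orientation"],s["finger_gap"],abs(s["qvel"]).max());print(np.arctan2(v[2]+.019-.09,v[0]),np.hypot(v[2]+.019-.09,v[0]))
E
```

```text
[-0.04235328 -0.20233715  0.09095555] [-3.14037557e+00 -1.61986757e-04  2.18921572e-01] 0.018254662666196107 0.5635929742940754
2.7012747917449618 0.04681905744453629
```

Call:
step_arm:
  increments: [0, -0.34, 0.08, 1.76, 0, 0, 0.37, 0.08, 1.75, 0, 0, 1.02, 0.08, 1.47, 0, 0, 1.51, 0.07, 0.95, 0, 0, 1.76, 0.07, 0.29, 0]

```text
time: 5.7
tcp_pos: [0.6025, -0.0354, 0.0285]
orientation: [-3.141, -0.004, 0.219]
contact_force: [-9.2, 1.7, 43.7]
finger_gap: 0.0181
```

Call:
step_arm:
  increments: [0, 1.74, 0.08, -0.42, 0, 0, 1.44, 0.08, -1.06, 0, 0, 0.91, 0.07, -1.54, 0, 0, 0.24, 0.08, -1.77, 0, 0, -0.47, 0.07, -1.72, 0]

```text
time: 6.12
tcp_pos: [0.6392, -0.0308, 0.0912]
orientation: [3.141, 0.0, 0.22]
contact_force: [2.4, -0.4, -4.5]
finger_gap: 0.0179
```

```bash
python3 - <<'E'
from h import *
p=np.load("p.npy");s=arm.read_state();v=vf(s["tcp_pos"],p);print(v,s["orientation"],s["finger_gap"],abs(s["qvel"]).max());print(np.arctan2(v[2]+.019-.09,v[0]),np.hypot(v[2]+.019-.09,v[0]))
crank(6.75,.4,10)
E
```

```text
[ 0.04212676 -0.2099358   0.09116909] [3.14086473e+00 2.57845226e-04 2.19896963e-01] 0.01789773912506268 0.3498338899715787
0.4465208937621291 0.046706063496907924
[0, -1.11, 0.076, -1.41, 0, 0, -1.57, 0.076, -0.86, 0, 0, -1.78, 0.076, -0.19, 0, 0, -1.71, 0.076, 0.52, 0, 0, -1.37, 0.076, 1.15, 0]
[0, -0.82, 0.076, 1.59, 0, 0, -0.13, 0.076, 1.78, 0, 0, 0.57, 0.076, 1.69, 0, 0, 1.19, 0.076, 1.34, 0, 0, 1.61, 0.076, 0.77, 0]
```

```bash
python3 - <<'E'
from h import *
crank(7.05,.4,12)
E
```

```text
[0, -1.47, 0.076, -1.02, 0, 0, -1.75, 0.076, -0.36, 0, 0, -1.75, 0.076, 0.35, 0, 0, -1.48, 0.076, 1.0, 0, 0, -0.97, 0.076, 1.5, 0]
[0, -0.31, 0.076, 1.76, 0, 0, 0.4, 0.076, 1.74, 0, 0, 1.05, 0.076, 1.45, 0, 0, 1.53, 0.076, 0.93, 0, 0, 1.77, 0.076, 0.26, 0]
[0, 1.73, 0.076, -0.45, 0, 0, 1.42, 0.076, -1.09, 0]
```

Call:
step_arm:
  increments: [0, -1.0, 0.06, -1.4, 0, 0, -1.47, 0.08, -1.02, 0, 0, -1.75, 0.08, -0.36, 0, 0, -1.75, 0.08, 0.35, 0, 0, -1.48, 0.07, 1.0, 0]

```text
time: 6.53
tcp_pos: [0.5676, -0.0507, 0.1074]
orientation: [3.141, -0.005, 0.219]
contact_force: [8.7, 1.5, -3.3]
finger_gap: 0.0184
```

Call:
step_arm:
  increments: [0, -0.97, 0.08, 1.5, 0, 0, -0.31, 0.08, 1.76, 0]

```text
time: 6.7
tcp_pos: [0.5549, -0.0552, 0.0743]
orientation: [3.141, -0.004, 0.219]
contact_force: [10.4, 3.6, 3.0]
finger_gap: 0.0179
```

Call:
step_arm:
  increments: [0, 0.4, 0.08, 1.74, 0, 0, 1.05, 0.07, 1.45, 0]

```text
time: 6.87
tcp_pos: [0.5694, -0.0535, 0.0417]
orientation: [3.142, -0.003, 0.219]
contact_force: [4.6, 2.1, 12.6]
finger_gap: 0.0179
```

Call:
step_arm:
  increments: [0, 1.53, 0.08, 0.93, 0, 0, 1.77, 0.08, 0.26, 0]

```text
time: 7.03
tcp_pos: [0.6015, -0.0478, 0.0294]
orientation: [-3.141, 0.0, 0.219]
contact_force: [-5.9, 1.1, 19.4]
finger_gap: 0.0182
```

Call:
step_arm:
  increments: [0, 1.73, 0.07, -0.45, 0, 0, 1.42, 0.08, -1.09, 0, 0, 0, 0, 0, 0, 0, 0, 0, 0, 0]

```text
time: 7.37
tcp_pos: [0.6327, -0.0424, 0.0451]
orientation: [3.142, -0.0, 0.22]
contact_force: [-0.1, -0.3, 1.7]
finger_gap: 0.0181
```

```bash
python3 - <<'E'
from h import *
p=np.load("p.npy");c=cams.camera_info("wrist");s=arm.read_state();v=vf(s["tcp_pos"],p);print(v,s["orientation"],s["finger_gap"],abs(s["qvel"]).max());print(np.arctan2(v[2]-.0755,v[0])+4*np.pi)
im=cams.get_image("wrist");np.save("w3.npy",c,allow_pickle=True)
for l in ("pointer_tip","mark"): print(l,[(np.round(q["centre"],1).tolist(),round(q["p"],2)) for q in cams.spot_point("wrist",l)[:2]])
m=proj(c,w(p,(.124,-.101,.064)));print(m)
cv2.imwrite("pics/w3.png",im)
x0,y0=int(max(0,min(540,m[0]-50))),int(max(0,min(300,m[1]-50)));print(x0,y0)
o=np.zeros((600,800,3),np.uint8);o[:,:600]=cv2.resize(im[y0:y0+100,x0:x0+100],(600,600),interpolation=cv2.INTER_CUBIC);o[:125,600:]=cv2.resize(im,(200,125));cv2.imwrite("pics/w3c.png",o)
E
```

```text
[ 0.03328917 -0.21983413  0.04510578] [ 3.14151979e+00 -3.73741121e-04  2.19563998e-01] 0.01811432416769904 0.02357485275194981
11.826399681676953
pointer_tip []
mark []
[588.21486263 -24.51292192]
538 0
```

View pics/w3c.png

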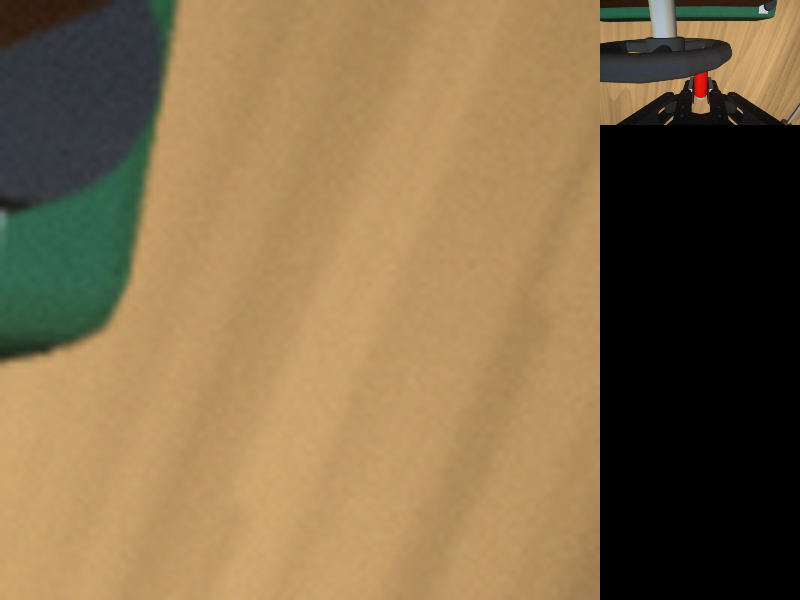

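Call:
step_arm:
  increments: [0, 0.89, 0.08, -1.56, 0, 0, 0.2, 0.08, -1.78, 0, 0, 0, 0, 0, 0, 0, 0, 0, 0, 0]

```text
time: 7.85
tcp_pos: [0.6442, -0.0414, 0.0789]
orientation: [3.141, -0.003, 0.219]
contact_force: [4.5, 1.2, 1.9]
finger_gap: 0.0182
```

Call:
step_arm:
  increments: [8.5, 0, 0, 0, 0, 8.5, 0, 0, 0, 0, 8.5, 0, 0, 0, 0, 8.5, 0, 0, 0, 0, 8.5, 0, 0, 0, 0]

```text
time: 8.27
tcp_pos: [0.6427, -0.0418, 0.0777]
orientation: [-3.141, 0.001, 0.219]
contact_force: [-0.3, -0.0, -0.4]
finger_gap: 0.0771
```

Call:
step_arm:
  increments: [8.5, 0, 0, -3.5, 0, 8.5, 0, 0, -4, 0, 8.5, 1, -2.5, -2, 0, 8.5, 1, -3, 0, 0, 8.5, 1, -2.5, 0, 0]

```text
time: 8.68
tcp_pos: [0.6561, 0.0441, 0.1755]
orientation: [-3.141, -0.003, 0.218]
contact_force: [-0.2, 1.2, -0.1]
finger_gap: 0.085
```

Call:
step_arm:
  increments: [8.5, 0, 0, 0, 0, 8.5, 0, 0, 0, 0]

```text
time: 8.85
tcp_pos: [0.6549, 0.0456, 0.1729]
orientation: [-3.141, 0.001, 0.223]
contact_force: [-0.7, -0.6, -0.0]
finger_gap: 0.0849
```

```bash
cat > look.py <<'E'
from h import *
import sys
k=sys.argv[1]
p=np.load("p.npy");c=cams.camera_info("wrist");s=arm.read_state();v=vf(s["tcp_pos"],p);print(s["time"],v,s["orientation"],abs(s["qvel"]).max())
im=cams.get_image("wrist");np.save(k+".npy",c,allow_pickle=True)
for l in ("pointer_tip","mark"): print(l,[(np.round(q["centre"],1).tolist(),round(q["p"],2)) for q in cams.spot_point("wrist",l)[:2]])
m=proj(c,w(p,(.122,-.101,.06)));print(m)
cv2.imwrite(f"pics/{k}.png",im)
x0,y0=int(max(0,min(540,m[0]-50))),int(max(0,min(300,m[1]-50)));print(x0,y0)
o=np.zeros((600,800,3),np.uint8);o[:,:600]=cv2.resize(im[y0:y0+100,x0:x0+100],(600,600),interpolation=cv2.INTER_CUBIC);o[:125,600:]=cv2.resize(im,(200,125));cv2.imwrite(f"pics/{k}c.png",o)
E
python3 look.py w4
```

```text
8.85 [ 0.07442922 -0.13891834  0.1728963 ] [-3.14071017e+00  6.01936795e-04  2.23443408e-01] 0.040899104595895026
pointer_tip [([376.1, 149.1], 0.72)]
mark [([383.9, 150.1], 0.63)]
[382.5645853  151.34630618]
332 101
```

View pics/w4c.png

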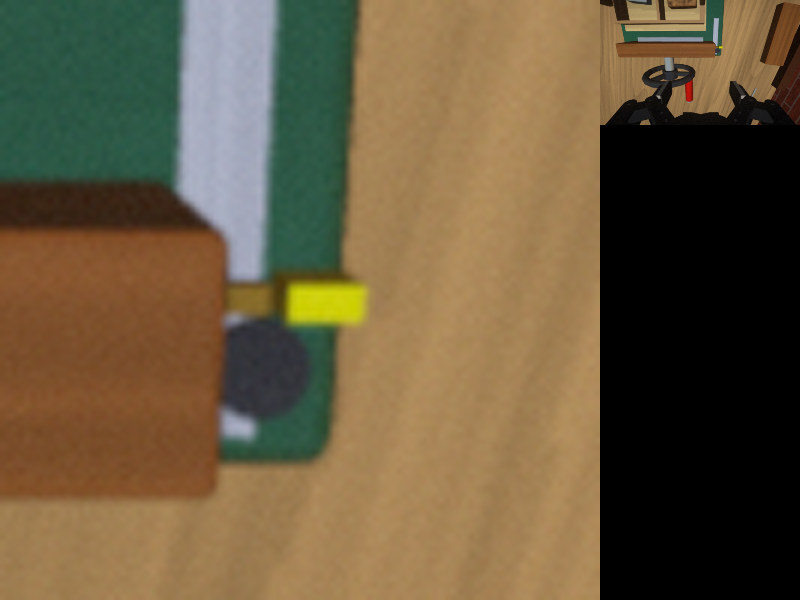

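The crop shows the brass pointer at (374,151.0) and the tab's top face centred at (386.5,151.7), so they are practically aligned. I'll check in vise coordinates, with the tote in the same script.

```bash
python3 - <<'E'
from h import *
p=np.load("p.npy");c=np.load("w4.npy",allow_pickle=True).item()
print("marktop",vf(atz(ray(c,(332+327/6,101+304/6)),.064),p))
for z in (.052,.055,.06): print("ptr",z,vf(atz(ray(c,(332+252/6,101+300/6)),z),p))
for l in ("tote_handle","steel_block","cork_block"): print(l,cams.spot_point("wrist",l)[:1])
for n,v in (("steel",(-.05,0,.07)),("handle",(0,0,.162))): print(n,proj(c,w(p,v)))
g=w(p,(-.0,-.07,.162));print(g,w(p,(-.015,0,.162)))
plan([*g[:2],.25],p[2]-np.pi/2,14,8.5)
E
```

```text
marktop [ 0.12436975 -0.10062692  0.064     ]
ptr 0.052 [ 0.11641054 -0.10196689  0.052     ]
ptr 0.055 [ 0.11592412 -0.10150572  0.055     ]
ptr 0.06 [ 0.11511342 -0.1007371   0.06      ]
tote_handle []
steel_block [{'centre': [203.7, 7.5], 'p': 0.21}]
cork_block []
steel [142.69514824   7.54161682]
handle [143.92765872 -54.17596611]
[0.5670954  0.09636673 0.162     ] [0.53697216 0.16130971 0.162     ]
[8.5, np.float64(-0.53), np.float64(-0.52), np.float64(-0.55), np.float64(1.07)]
[8.5, np.float64(-0.58), np.float64(-0.46), np.float64(-0.55), np.float64(1.07)]
[8.5, np.float64(-0.63), np.float64(-0.39), np.float64(-0.55), np.float64(1.07)]
[8.5, np.float64(-0.67), np.float64(-0.32), np.float64(-0.55), np.float64(1.07)]
[8.5, np.float64(-0.7), np.float64(-0.24), np.float64(-0.55), np.float64(1.07)]
[8.5, np.float64(-0.72), np.float64(-0.16), np.float64(-0.55), np.float64(1.07)]
[8.5, np.float64(-0.74), np.float64(-0.08), np.float64(-0.55), np.float64(1.07)]
[8.5, np.float64(-0.74), np.float64(0.01), np.float64(-0.55), np.float64(1.07)]
[8.5, np.float64(-0.74), np.float64(0.09), np.float64(-0.55), np.float64(1.07)]
[8.5, np.float64(-0.72), np.float64(0.17), np.float64(-0.55), np.float64(1.07)]
[8.5, np.float64(-0.7), np.float64(0.25), np.float64(-0.55), np.float64(1.07)]
[8.5, np.float64(-0.67), np.float64(0.32), np.float64(-0.55), np.float64(1.07)]
[8.5, np.float64(-0.63), np.float64(0.4), np.float64(-0.55), np.float64(1.07)]
[8.5, np.float64(-0.58), np.float64(0.46), np.float64(-0.55), np.float64(1.07)]
```

```bash
python3 - <<'E'
from h import *
p=np.load("p.npy");a,b=cams.camera_info("scene"),cams.camera_info("side")
X,e=tri([ray(a,(344.5,124)),ray(b,(198,140))]);print("glue cap",X,e,vf(X,p),arm.read_state()["joint_positions"])
plan([*w(p,(-.015,0,0))[:2],.25],p[2]+np.pi/2,16,8.5)
E
```

```text
glue cap [0.38859239 0.3565595  0.1671429 ] 0.00042125672081735666 [-0.11647776  0.22325166  0.1671429 ] [-0.44902558  0.54285288  0.45929979  1.60176277 -0.26513686  1.05966968
  0.30110209]
[8.5, np.float64(-0.56), np.float64(-0.89), np.float64(-0.48), np.float64(-0.94)]
[8.5, np.float64(-0.47), np.float64(-0.94), np.float64(-0.48), np.float64(-0.94)]
[8.5, np.float64(-0.37), np.float64(-0.98), np.float64(-0.48), np.float64(-0.94)]
[8.5, np.float64(-0.28), np.float64(-1.01), np.float64(-0.48), np.float64(-0.94)]
[8.5, np.float64(-0.17), np.float64(-1.04), np.float64(-0.48), np.float64(-0.94)]
[8.5, np.float64(-0.07), np.float64(-1.05), np.float64(-0.48), np.float64(-0.94)]
[8.5, np.float64(0.03), np.float64(-1.05), np.float64(-0.48), np.float64(-0.94)]
[8.5, np.float64(0.14), np.float64(-1.04), np.float64(-0.48), np.float64(-0.94)]
[8.5, np.float64(0.24), np.float64(-1.02), np.float64(-0.48), np.float64(-0.94)]
[8.5, np.float64(0.34), np.float64(-1.0), np.float64(-0.48), np.float64(-0.94)]
[8.5, np.float64(0.43), np.float64(-0.96), np.float64(-0.48), np.float64(-0.94)]
[8.5, np.float64(0.53), np.float64(-0.91), np.float64(-0.48), np.float64(-0.94)]
[8.5, np.float64(0.61), np.float64(-0.85), np.float64(-0.48), np.float64(-0.94)]
[8.5, np.float64(0.69), np.float64(-0.79), np.float64(-0.48), np.float64(-0.94)]
[8.5, np.float64(0.77), np.float64(-0.72), np.float64(-0.48), np.float64(-0.94)]
[8.5, np.float64(0.83), np.float64(-0.64), np.float64(-0.48), np.float64(-0.94)]
```

Call:
step_arm:
  increments: [8.5, -0.56, -0.9, -1.5, -0.94, 8.5, -0.47, -0.94, -1.5, -0.94, 8.5, -0.37, -0.98, -1.5, -0.94, 8.5, -0.28, -1.0, -1.5, -0.94, 8.5, -0.17, -1.04, -1.7, -0.94]

```text
time: 9.57
tcp_pos: [0.6177, 0.0795, 0.2507]
orientation: [-3.142, 0.001, 0.715]
contact_force: [0.3, 0.4, 0.3]
finger_gap: 0.0853
```

Call:
step_arm:
  increments: [8.5, -0.07, -1.05, 0, -0.94, 8.5, 0.03, -1.05, 0, -0.94, 8.5, 0.14, -1.04, 0, -0.94, 8.5, 0.24, -1.02, 0, -0.94, 8.5, 0.34, -1.0, 0, -0.94]

```text
time: 9.98
tcp_pos: [0.5811, 0.1172, 0.2505]
orientation: [3.141, 0.0, 1.207]
contact_force: [0.3, 0.2, -1.3]
finger_gap: 0.0848
```

Call:
step_arm:
  increments: [8.5, 0.43, -0.96, 0, -0.94, 8.5, 0.53, -0.9, 0, -0.94, 8.5, 0.61, -0.85, 0, -0.94, 8.5, 0.69, -0.8, 0, -0.94, 8.5, 0.77, -0.72, 0, -0.94]

```text
time: 10.4
tcp_pos: [0.5443, 0.1545, 0.2505]
orientation: [3.141, 0.0, 1.699]
contact_force: [1.2, -0.1, 1.2]
finger_gap: 0.085
```

Call:
step_arm:
  increments: [8.5, 0.83, -0.64, 0, -0.94, 8.5, 0, 0, 0, 0, 8.5, 0, 0, 0, 0]

```text
time: 10.65
tcp_pos: [0.5372, 0.162, 0.2505]
orientation: [3.141, -0.0, 1.791]
contact_force: [0.4, -0.2, -0.3]
finger_gap: 0.0849
```

```bash
python3 - <<'E'
from h import *
p=np.load("p.npy");c=cams.camera_info("wrist");s=arm.read_state();v=vf(s["tcp_pos"],p);print(s["time"],v,s["orientation"],p[2]+np.pi/2,abs(s["qvel"]).max())
im=cams.get_image("wrist");cv2.imwrite("pics/w5.png",im);np.save("w5.npy",c,allow_pickle=True)
for l in ("tote_handle","steel_block","cork_block"): print(l,[(np.round(q["centre"],1).tolist(),round(q["p"],2)) for q in cams.spot_point("wrist",l)[:2]])
for n,v in (("steel",(-.05,0,.07)),("handle",(0,0,.162)),("end-",(-.085,0,.173)),("end+",(.085,0,.173)),("y+",(0,.01,.173)),("y-",(0,-.01,.173))): print(n,proj(c,w(p,v)).round(1))
E
```

```text
10.65 [-0.0145985   0.00065683  0.25054586] [ 3.1413151e+00 -3.6989093e-05  1.7911692e+00] 1.7940075763559453 0.024341618279012982
tote_handle [([328.9, 206.2], 0.93), ([338.0, 133.6], 0.67)]
steel_block [([335.9, 135.2], 0.57)]
cork_block []
steel [321.3 144.2]
handle [321.1 224.7]
end- [320.7 112.1]
end+ [321.4 325. ]
y+ [334.5 230.2]
y- [307.7 230.2]
```

View pics/w5.png

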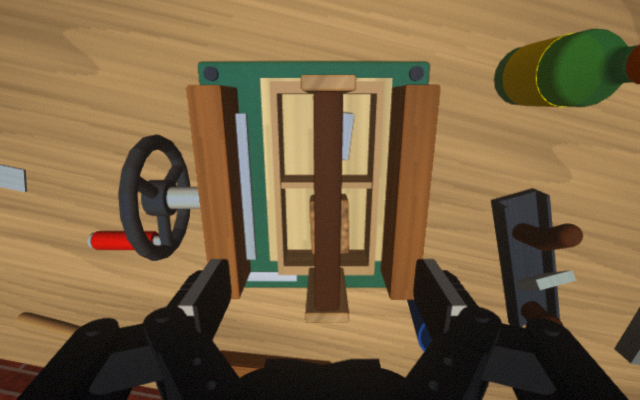

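The bar handle is centred near column 328, running from row 91 to row 312. The steel block is at the top (-x) end, at (348,135), and cork at (330,225). It sits offset from my prediction, so I'll backproject it directly.

```bash
python3 - <<'E'
from h import *
p=np.load("p.npy");c=np.load("w5.npy",allow_pickle=True).item()
for n,px,z in (("bar-",(329,91),.173),("bar+",(326,312),.173),("div",(327,182),.098),("handle net",(328.9,206.2),.162),("jaw fixed -",(402,85),.11),("jaw fixed+",(392,298),.11),("bed-",(204,63),.05),("bedr-",(428,63),.05),("bed+",(428,287),.05),("steel",(348,135),.08),("barL",(314,200),.173),("barR",(342,200),.173),("wallR-",(374,93),.098)):
    print(n,vf(atz(ray(c,px),z),p).round(4))
E
```

```text
bar- [-0.0983  0.0055  0.173 ]
bar+ [0.0722 0.0038 0.173 ]
div [-0.018   0.0054  0.098 ]
handle net [-0.0152  0.006   0.162 ]
jaw fixed - [-0.1046  0.0679  0.11  ]
jaw fixed+ [0.1025 0.0727 0.11  ]
bed- [-0.1287 -0.117   0.05  ]
bedr- [-0.128   0.1067  0.05  ]
bed+ [0.1283 0.1315 0.05  ]
steel [-0.0601  0.0259  0.08  ]
barL [-0.0236 -0.005   0.173 ]
barR [-0.0236  0.0152  0.173 ]
wallR- [-0.0984  0.0465  0.098 ]
```

Call:
step_arm:
  increments: [8.5, 0.25, -0.75, 2, 0, 8.5, 0.2, -0.7, 2.5, 0, 8.5, 0, 0, 2.5, 0, 8.5, 0, 0, 2.5, 0, 8.5, 0, 0, 1.4, 0]

```text
time: 11.27
tcp_pos: [0.521, 0.1628, 0.1388]
orientation: [-3.139, 0.001, 1.792]
contact_force: [0.2, 0.1, -0.2]
finger_gap: 0.085
```

Call:
step_arm:
  increments: [8.5, 0, 0, 0, 0, 8.5, 0, 0, 0, 0]

```text
time: 11.43
tcp_pos: [0.522, 0.1632, 0.141]
orientation: [-3.14, 0.001, 1.793]
contact_force: [0.3, 0.3, -0.2]
finger_gap: 0.0847
```

Call:
step_arm:
  increments: [0, 0, 0, 0, 0, 0, 0, 0, 0, 0, 0, 0, 0, 0, 0, 0, 0, 0, 0, 0, 0, 0, 0, 0, 0]

```text
time: 11.85
tcp_pos: [0.5223, 0.1638, 0.142]
orientation: [3.14, -0.0, 1.794]
contact_force: [0.1, 0.2, -1.1]
finger_gap: 0.0249
```

Call:
step_arm:
  increments: [0, 0, 0, 0, 0, 0, 0, 0, 0, 0, 0, 0, 0, 0, 0, 0, 0, 0, 0, 0, 0, 0, 0, 0, 0]

```text
time: 12.27
tcp_pos: [0.5223, 0.1634, 0.1418]
orientation: [3.141, 0.0, 1.794]
contact_force: [1.2, -3.0, 5.5]
finger_gap: 0.0193
```

Call:
step_arm:
  increments: [0, 0, 0, -0.2, 0, 0, 0, 0, -0.3, 0, 0, -0.05, 0, -0.4, 0, 0, -0.05, 0, -0.4, 0, 0, -0.05, 0, -0.4, 0]

```text
time: 12.68
tcp_pos: [0.5219, 0.1624, 0.1584]
orientation: [-3.141, 0.0, 1.795]
contact_force: [0.0, -0.4, -6.4]
finger_gap: 0.0194
```

```bash
python3 - <<'E'
from h import *
s=arm.read_state();print(s["tcp_pos"],s["contact_force"],s["moment"])
im=cams.get_image("wrist");cv2.imwrite("pics/w6.png",im)
E
```

```text
[0.52190931 0.16237149 0.15836439] [ 0.04800499 -0.4195804  -6.37488009] [-0.06903236 -0.06830783  0.01189568]
```

View pics/w6.png

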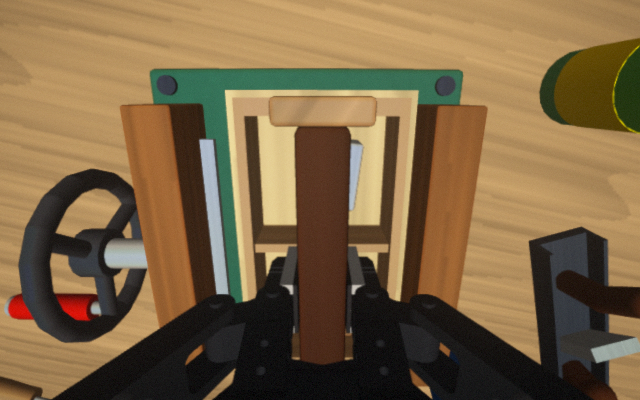

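The tote hangs free in the grip: the bar is between the pads, level with the bed, and the full ~6.4–7 N weight is on the wrist with little moment. I'll keep lifting.

Call:
step_arm:
  increments: [0, -0.05, 0, -0.6, 0, 0, -0.05, 0, -0.8, 0, 0, 0, 0, -0.9, 0, 0, 0, 0, -0.9, 0, 0, 0, 0, -0.9, 0]

```text
time: 13.15
tcp_pos: [0.5227, 0.1614, 0.2007]
orientation: [3.141, -0.0, 1.794]
contact_force: [0.6, -0.8, -6.1]
finger_gap: 0.0189
```

Call:
step_arm:
  increments: [0, 0, 0, -0.9, 0, 0, 0, 0, -0.9, 0, 0, 0, 0, -0.9, 0, 0, 0, 0, -0.8, 0, 0, 0, 0, -0.6, 0]

```text
time: 13.57
tcp_pos: [0.5227, 0.1614, 0.2416]
orientation: [3.141, -0.0, 1.794]
contact_force: [-0.2, 0.8, -6.8]
finger_gap: 0.019
```

Call:
step_arm:
  increments: [0, 0, 0, -0.3, 0, 0, 0, 0, 0, 0, 0, 0, 0, 0, 0, 0, 0, 0, 0, 0, 0, 0, 0, 0, 0]

```text
time: 13.98
tcp_pos: [0.5222, 0.1612, 0.2428]
orientation: [-3.141, 0.0, 1.794]
contact_force: [0.8, -0.3, -6.4]
finger_gap: 0.0195
```

Call:
step_arm:
  increments: [0, 0, 0, 0, 0, 0, 0, 0, 0, 0, 0, 0, 0, 0, 0, 0, 0, 0, 0, 0, 0, 0, 0, 0, 0]

```text
time: 14.4
tcp_pos: [0.5225, 0.1613, 0.2433]
orientation: [-3.141, 0.0, 1.794]
contact_force: [-0.0, -0.1, -6.1]
finger_gap: 0.0192
```

```bash
python3 - <<'E'
from h import *
s=arm.read_state();print(s["time"],s["tcp_pos"],s["contact_force"],s["moment"],s["finger_gap"],abs(s["qvel"]).max())
c=cams.get_image("scene");d=cams.get_image("side");w_=cams.get_image("wrist");cv2.imwrite("pics/w7.png",w_)
f=lambda im,x,y:cv2.resize(im[y:y+150,x:x+200],(400,300),interpolation=cv2.INTER_CUBIC)
o=np.vstack([np.hstack([f(c,250,100),f(d,190,90)]),np.hstack([cv2.resize(w_,(480,300)),np.zeros((300,320,3),np.uint8)])]);cv2.imwrite("pics/fin.png",o)
for k in ("scene","side"):
  for l in ("pointer_tip","mark"): print(k,l,[(np.round(q["centre"],1).tolist(),round(q["p"],2)) for q in cams.spot_point(k,l)[:1]])
E
```

```text
14.4 [0.52251    0.16128761 0.24333465] [-0.04996628 -0.08841045 -6.10790556] [-0.02670883  0.02151843  0.03803342] 0.01917578850781793 0.003022155514648026
scene pointer_tip [([372.9, 233.4], 0.9)]
scene mark [([372.3, 237.7], 0.5)]
side pointer_tip [([328.8, 172.4], 0.96)]
side mark []
```

View pics/fin.png

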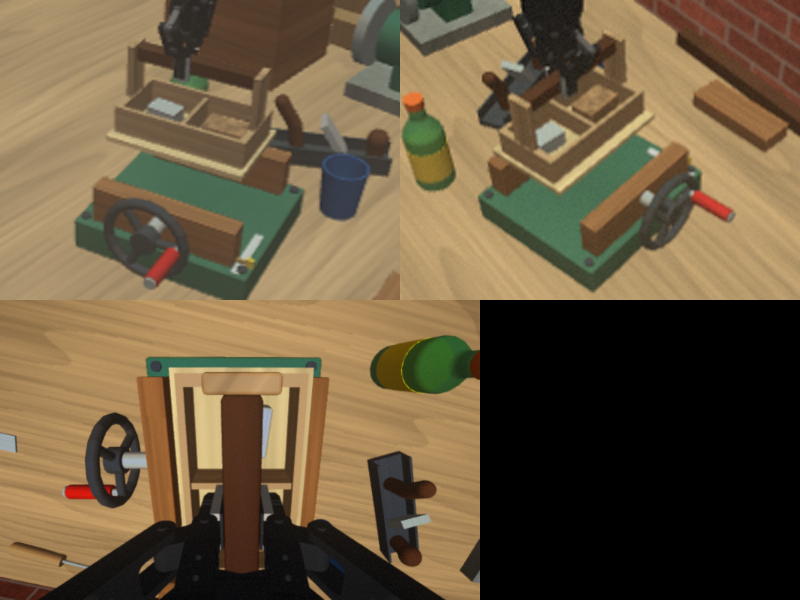

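Both views show the tote held level and clear of the jaws, with both blocks in it, the pointer at the tab and the bystanders in place. The arm is at rest, so I'm handing in.

```bash
python3 -c "
from rig import close_job
print(close_job())"
```

```text
the job is handed in; nothing more can be done
None
```

I opened the vise about two turns until the pointer lined up with the yellow tab. I then lifted the tote by its bar, about 15 mm from the middle on the steel-block side. I handed the job in at about 14.7 s with the tote still held about 10 cm above its seat. The hand-in gives no verdict.

**Pointer:** the wrist picture after I released the crank put it within about 1.5 mm of the tab (allowed 3 mm). After the lift I only rechecked it roughly, in the scene picture, and it still looked to be at the tab. The side camera did not find the tab.

**Tote:** the last pictures show it level and clear of the jaws, with both blocks in it and nothing on the bench visibly shifted. The wrist force was about 6.1 N and steady, the moment was near zero, the grip was 19 mm and the arm was at rest.

**Checks that disagreed:**
- **Force while cranking:** on the first turn my crank circle was about 3 mm too low, and the wrist read 44 N at the bottom. I corrected the circle, and it stayed under 20 N on the second turn. It is under the 120 N wrist limit, but I could not tell whether any of it was the gripper's body pressing, which has a 40 N limit.
- **Positions:** the first vise yaw from the two fixed cameras was about 0.06 rad off. The tote also sat about 14 mm off the vise's centre along the jaws. Close wrist views corrected both before I gripped anything.

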